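Slide a bat with its cup into the corner stop

TASK

Push the loose round bat, with the cup standing on it, along the table until its rim is fully home against both rails of the wooden corner stop, ready for decorating, and then draw back. Only push the bat: do not lift or tip it and do not touch the cup, whose band is freshly painted; the cup must still stand upright on the bat, and the timer and the clay fish must stay where they are.

Things in the scene. Friction and masses are not known exactly. Their poses are not given: they have to be found in the camera images.
- bat: The loose round plywood bat (flat disc, dark grey-brown), 223 mm in diameter, 11 mm thick, 0.2 to 0.4 kg, flat on the table with a cup standing on it. Origin: centre of its underside. Pushed at its upright rim it slides in any direction under 1 to 4 N. Other bats, at the far right and far left of the table, are not meant.
- cup: The small unglazed cup with one painted band that stands on the bat near its middle, 67 mm in diameter at the rim, 52 mm at the foot, 61 mm high, about 0.11 kg, held by its weight only. Its centre is at most about 30 mm from the bat's centre at the start. Origin: centre of its underside. Not to be touched.
- corner_stop: Fixed L of two wooden rails, 16 mm high, 18 wide, 165 long, at a right angle; the corner points away from the robot, anywhere from far right to far left. Origin: on the table, where the bat's centre lies when it touches both rails. Inner faces in its own frame: x = +111.5 mm (y -129 to +35) and y = -111.5 mm (x -36 to +111). The bat starts 50 to 100 mm to -x and 50 to 100 mm to +y of the origin.
- timer: Bystander: green and white wind-up kitchen timer, 63 mm in diameter, 43 mm high, loose on the table to the right of the work. Origin: centre of its underside.
- fish: Bystander: flat round clay fish, painted blue, 82x86x7 mm, loose on the table to the left of the work. Origin: centre of its underside.
Things that resemble listed ones, but are neither listed nor needed, are in the scene too. What is shaped like the bat but green is not meant.

How it is judged (in metres and radians):
At the end, for the whole second after the job is handed in: The bat lies flat and at rest with its rim within 5 mm of both rails of the corner stop, and the cup stands upright and at rest on the bat, its centre within 70 mm of the bat's centre (x of bat in the frame of corner_stop between -0.005 and 0.005 m and y of bat in the frame of corner_stop between -0.005 and 0.005 m and height (world z) of bat below 0.003 m and angle between bat's own z axis and vertical below 0.03 rad and linear speed of each of bat, cup below 0.01 m/s and angle between cup's own z axis and vertical below 0.08 rad and horizontal distance between cup and bat below 0.07 m and height (world z) of cup between 0.008 and 0.015 m); the robot touches nothing.
It fails at once if the bat is lifted or tipped (centre raised over 6 mm or tilted over 3 degrees) (height (world z) of bat above 0.006 m or angle between bat's own z axis and vertical above 0.052 rad).
It fails at once if the robot touches the cup (contact force between any of the fingers, the arm and cup above 0.2 N).
It fails at once if the cup topples or leaves the bat (angle between cup's own z axis and vertical above 0.5 rad or height (world z) of cup below 0.005 m).
It fails at once if the timer or the fish is moved over 15 mm (distance of any of timer, fish from where it was at the start of the episode above 0.015 m).
It also fails if it takes over 58 s, if anything falls off the work surface, if the arm or the gripper's body presses on something with over 40 N, if the wrist force passes 120 N, or if a joint passes its speed limit or range.

ROBOT

A 7-joint arm with a two-finger parallel gripper is mounted at the origin on a cart in front of the work surface, level with it; the furniture and walls round the work are solid. World frame = base frame: x ahead of the robot, y to its left, z up, the work surface at z = 0. Lengths are in mm, angles in rad, forces in N, time in s.
With the tool pointing down it reaches from about 425 to 825 mm from the base axis. Payload 3.6 kg.
Tool frame: the origin (TCP) lies on the centre line of the jaws, within the pads' length; the fingertips stand 25 mm ahead of it and the grasp point (between the pads) lies 6 mm ahead of it; z points along the fingers, y is the direction in which the jaws open and shut (so a half turn about z gives the same grasp; the last joint's range is limited). The gripper opens to 85 mm and grips with 20 to 120 N. Pads are 22 mm wide; open, the fingers measure 114 mm over their backs; the gripper's body (76 mm by 85 mm) begins 54 mm behind the grasp point. The pads swing forward as they close: fully open they stand 13 mm farther back than shut.
Start: joints at [-1.183, 0.615, -0.013, 1.423, 0.008, 1.103, -0.04], TCP at [261.325, 595.124, 235.797] pointing down, gripper open.
Joint ranges: [-3.12, 3.12], [-0.3, 2.06], [-1.34, 1.32], [0.26, 2.42], [-1.36, 4.5], [0.01, 1.98], [-2.84, 2.84]. Speed limits (rad/s): [2.79, 2.79, 3.14, 3.14, 3.14, 3.14, 3.14].

INTERFACE

Orientations are given as a unit quaternion [w, x, y, z].
In Python, from rig import manip, eyes, finder gives the robot as it stands.
- The arm moves only by the tool servo_tool, never from a script. Its argument "commands" is a list of rows, each a list of 5 numbers: the shift along the tool's x, y, z in cm, then the turn about the tool's z in degrees, then the finger opening in cm, from 0 to 8.54. In form: [[x, y, z, spin, jaw], ...]. A call has 1 to 12 rows; each row shifts and turns the commanded pose from where the row before left it, along the tool's axes as they then stand; what a row does not reach is not made up. A row lasts 1/8 s, in which the tool goes at most 62.5 mm and 10.7 degrees, less where a joint would pass 70% of its speed; a pose out of reach is approached as far as the arm can. A call with a gripper value outside its range is refused whole. The fingers move at their own pace and stop on an object; the grip force is fixed at half the most. Time passes only in rows, so rows that do not move let the fingers close. It gives the time, the measured TCP pose, the force and the opening at its end, in the units of the state.
- manip.state(): the state, without advancing time (a new reading comes with each control period).
- eyes.snapshot(name): name is "side" or "top"; returns the picture (480x640x3 uint8, red, green, blue); there is no depth.
- eyes.calibration(name): a dict with "fx", "fy", "cx", "cy" (pixels), "R" (3x3) and "t" (3): a world point X has camera coordinates R X + t. Camera axes: x right, y down, z forward; pixel columns grow to the right and rows downward; lengths in mm; the calibration is good to about 2 mm. A picture is of the moment at which its call begins. calibration takes no time and is no camera call.
- manip.finish_job(): hands the job in, once; it reports no verdict.
Trained networks look in the newest picture that a camera, given by its name, has taken for a name from the list of things; names that differ only in an ending like _2 or _b are one class to them, and where a whole thing is asked for, a point or a joint stands for the part that bears it (a point fixed in the world has none). Each returns a list of dicts, best first, with "score" (0 to 1); they miss things now and then, are a little off and sometimes report something else, mostly with a low value. They report only what shows in the picture. A call takes as long as a camera call. They do not tell look-alikes from the thing itself.
- finder.look_for(camera, query): "centre" ([x, y, z] in mm, in world coordinates, good to about 4 mm: the middle of the surface that is visible of it).
The state is a dict: "time": time; "qpos": joint angles; "dq": joint speeds; "joint_torque": joint torques, N m; "position": TCP position; "tool_rot": TCP orientation; "ft_force": force on the tool from outside, world axes, zero at the start; "moment": the same for the moment, N m; "finger_gap": opening from 0.0 (shut) to 1.0 (fully open).
Only numpy, scipy, OpenCV 4.12 (cv2) and the standard library are available. Lean on these libraries where they do the work, as an engineer would, in place of code of your own. Each camera call takes 0.05 s, during which the arm holds its last target.

## Working session

There is one attempt and no reset: what is moved stays moved. The work goes in short steps, Python scripts to look and compute and a tool call to move; the robot and the scene stay as the last step left them, time stands still between calls to the robot, and variables do not carry over. Pictures are saved under pics/ and viewed, and the job is handed in when it is done.

Besides the shell and the picture viewer there is one more tool, called after "Request:" as name(argument=value, ...), one argument or row to a line, values as JSON. servo_tool: Moves the arm, as the interface text tells. Its arguments: {"type":"object","properties":{"commands":{"type":"array"}},"required":["commands"]}

```bash
mkdir -p pics; ls
cat > h.py <<'E'
from rig import manip, eyes, finder
import numpy as np, cv2
def snap(c,name):
    im=eyes.snapshot(c); cv2.imwrite(f'pics/{name}.png',im[:,:,::-1]); return im
def ray(c,u,v,z):
    k=eyes.calibration(c);R=np.array(k['R']);t=np.array(k['t'])
    d=R.T@np.array([(u-k['cx'])/k['fx'],(v-k['cy'])/k['fy'],1]);o=-R.T@t
    return o+d*(z-o[2])/d[2]
def proj(c,X):
    k=eyes.calibration(c);p=np.array(k['R'])@np.array(X,float)+np.array(k['t'])
    return p[0]/p[2]*k['fx']+k['cx'],p[1]/p[2]*k['fy']+k['cy']
E
python3 - <<'E'
from h import *
snap('top','t0');snap('side','s0')
for q in ['bat','cup','corner_stop','timer','fish']:
  for c in ['top','side']:
    for r in finder.look_for(c,q)[:4]: print(q,c,np.round(r['centre']),round(r['score'],2),np.round(proj(c,r['centre'])))
s=manip.state();print(s['time'],s['position'],s['tool_rot'],s['qpos'],s['finger_gap'])
E
```

```text
pics
bat top [394. 200.  10.] 0.78 [233. 295.]
bat side [577. -94.   9.] 0.71 [346. 267.]
bat side [391. 187.   4.] 0.63 [236. 240.]
cup top [610. -78.  35.] 0.92 [352. 202.]
cup side [597. -76.  51.] 0.69 [349. 249.]
cup side [548. 365.   4.] 0.43 [251. 192.]
corner_stop top [809.  16.  17.] 0.76 [312. 127.]
corner_stop side [807.  30.  14.] 0.69 [379. 212.]
corner_stop side [597. -78.  53.] 0.19 [349. 249.]
timer top [ 458. -375.   21.] 0.61 [480. 267.]
timer side [ 454. -389.   22.] 0.6 [388. 364.]
fish top [545. 370.   7.] 0.95 [164. 232.]
fish side [550. 367.   7.] 0.75 [251. 191.]
0.6 [261.28840139 595.12431814 235.82654982] [-4.17784338e-05  2.05392424e-01  9.78679697e-01 -8.79354971e-06] [-1.18351013  0.61484091 -0.01263855  1.42342691  0.00807707  1.10340707
 -0.04040678] 1.0033689538592343
```

View pics/t0.png

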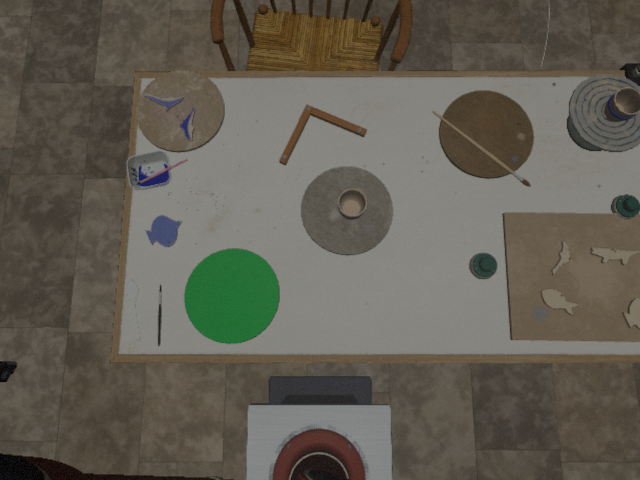

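View pics/s0.png

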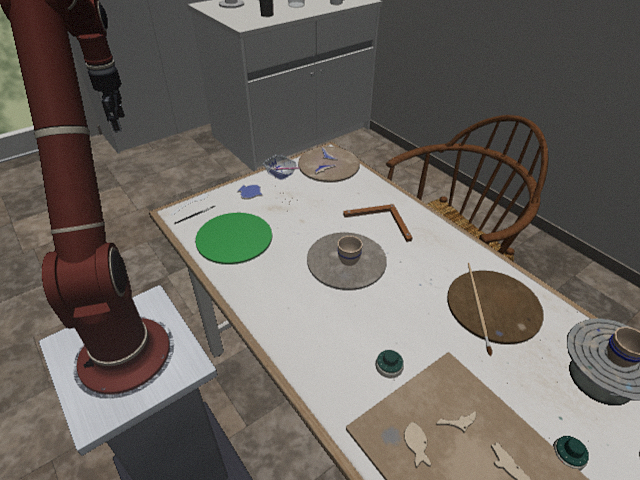

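The bat meant is the grey-brown disc at top-view (347,210) with the cup on it at (352,203). The green disc (232,295) and the bats at (486,134) and (181,110) don't fit: they carry no cup and are green or lie at the far sides. The stop's apex is at (308,107), with arms ending at (283,162) and (365,133). Next I confirm this in an enlarged crop and measure.

```bash
cat >> h.py <<'E'
def lineface(p,q): pass
def measure(im=None,verbose=True,cin=None):
    if im is None: im=eyes.snapshot('top')
    hsv=cv2.cvtColor(im,cv2.COLOR_RGB2HSV)
    return hsv
E
python3 - <<'E'
from h import *
im=cv2.imread('pics/t0.png')
c=im[90:270,260:420]; cv2.imwrite('pics/c0.png',cv2.resize(c,None,fx=3.3,fy=3.3,interpolation=cv2.INTER_CUBIC))
h=cv2.cvtColor(im,cv2.COLOR_BGR2HSV)
for p in [(320,225),(340,190),(295,137),(340,122),(330,150),(410,210),(308,107)]: print(p,h[p[1],p[0]])
E
```

```text
(320, 225) [28 40 89]
(340, 190) [18 38 87]
(295, 137) [ 13 133 100]
(340, 122) [ 14 135  98]
(330, 150) [ 25  11 136]
(410, 210) [ 30   9 136]
(308, 107) [15 22 94]
```

View pics/c0.png

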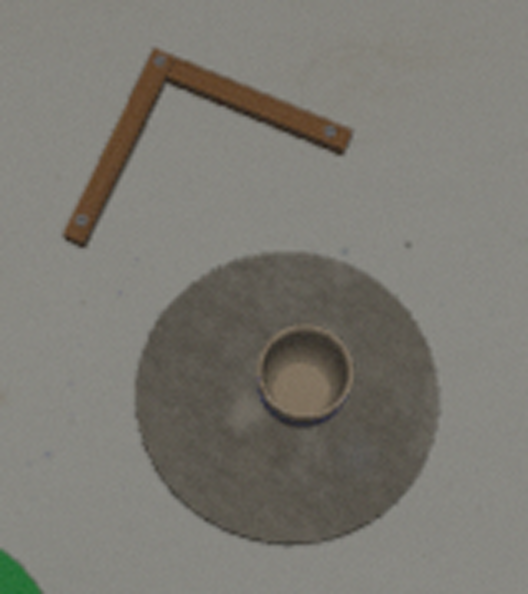

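The crop confirms it: dark grey-brown disc, banded cup near its middle, wooden L up and left. Next I fit geometric models of the stop and bat to the masks.

```bash
cat >> h.py <<'E'
from scipy.optimize import minimize
S=8
def polymask(c,polys,roi):
    x0,y0,x1,y1=roi; m=np.zeros(((y1-y0)*4,(x1-x0)*4),np.uint8)
    for P in polys:
        px=np.array([proj(c,p) for p in P]); hull=cv2.convexHull(px.astype(np.float32))[:,0]
        q=np.round(((hull-[x0,y0]+.5)*4-.5)*16).astype(np.int32)
        cv2.fillPoly(m,[q],255,shift=4)
    return cv2.resize(m,(x1-x0,y1-y0),interpolation=cv2.INTER_AREA)/255.
def stop_polys(p):
    x,y,a=p; R=np.array([[np.cos(a),-np.sin(a)],[np.sin(a),np.cos(a)]])
    out=[]
    for (xa,xb,ya,yb) in [(111.5,129.5,-129.5,35.5),(-36,111.5,-129.5,-111.5)]:
        P=[]
        for z in (0,16):
            for u,v in [(xa,ya),(xb,ya),(xb,yb),(xa,yb)]:
                w=R@[u,v]; P.append([x+w[0],y+w[1],z])
        out.append(P)
    return out
def bat_polys(p):
    t=np.linspace(0,2*np.pi,120,endpoint=False)
    return [[[p[0]+111.5*np.cos(a),p[1]+111.5*np.sin(a),z] for a in t for z in (0,11)]]
def roi_of(c,polys,mg):
    px=np.array([proj(c,p) for P in polys for p in P]); lo=px.min(0)-mg;hi=px.max(0)+mg
    return [int(max(0,lo[0])),int(max(0,lo[1])),int(min(640,hi[0])),int(min(480,hi[1]))]
def fit(c,soft,fn,p0,scale,mg=8):
    roi=roi_of(c,fn(p0),mg); s=soft[roi[1]:roi[3],roi[0]:roi[2]]
    f=lambda q: np.abs(polymask(c,fn(np.array(p0)+np.array(q)*scale),roi)-s).mean()
    n=len(p0); sx=np.vstack([np.zeros(n),np.eye(n)])
    r=minimize(f,np.zeros(n),method='Nelder-Mead',options=dict(initial_simplex=sx,xatol=.01,fatol=1e-6))
    return np.array(p0)+r.x*scale,r.fun
def softs(im):
    h=cv2.cvtColor(im,cv2.COLOR_RGB2HSV).astype(float)
    wood=np.clip((h[:,:,1]-35)/70,0,1)*(h[:,:,0]<25)
    bat=np.clip((125-h[:,:,2])/25,0,1)
    return wood,bat
E
python3 - <<'E'
from h import *
for c,f in (('top','t0'),('side','s0')):
    im=cv2.imread(f'pics/{f}.png')[:,:,::-1].copy()
    w,b=softs(im)
    a=ray('top',308,107,16)[:2]; e=ray('top',365,133,16)[:2]; d=a-e; th=np.arctan2(d[1],d[0])
    R=np.array([[np.cos(th),-np.sin(th)],[np.sin(th),np.cos(th)]]); o=a-R@[129,-129]
    best=min((fit(c,w,stop_polys,[*(o),th],np.array([6,6,.03])) ,fit(c,w,stop_polys,[*(o),th],np.array([-6,-6,-.03]))),key=lambda r:r[1])
    print(c,'stop',best, np.degrees(best[0][2]))
    bb=fit(c,b,bat_polys,[580,-70],6.); print('bat',bb)
    s=best[0];R=np.array([[np.cos(s[2]),-np.sin(s[2])],[np.sin(s[2]),np.cos(s[2])]])
    print('bat in stop',R.T@(bb[0]-s[:2]))
    vis=im[:,:,::-1].copy()
    for P,z in ((stop_polys(s),0),(bat_polys(bb[0]),0)):
        for Q in P:
            hh=cv2.convexHull(np.array([proj(c,p) for p in Q],np.float32)); cv2.polylines(vis,[np.int32(hh*16)],True,(0,0,255),1,shift=4)
    roi=(260,90,420,270) if c=='top' else (290,190,430,300)
    v=vis[roi[1]:roi[3],roi[0]:roi[2]]; cv2.imwrite(f'pics/fit_{c}.png',cv2.resize(v,None,fx=3.3,fy=3.3,interpolation=cv2.INTER_NEAREST))
E
```

```text
top stop (array([701.89230652, -33.29784108,   1.15404947]), np.float64(0.029474203808277064)) 66.12216403230255Traceback (most recent call last):
  File "<stdin>", line 9, in <module>
  File "h.py", line 46, in fit
    r=minimize(f,np.zeros(n),method='Nelder-Mead',options=dict(initial_simplex=sx,xatol=.01,fatol=1e-6))
    res = _minimize_neldermead(fun, x0, args, callback, bounds=bounds,
                               **options)
    fsim[k] = func(sim[k])
              ~~~~^^^^^^^^
    fx = function(np.copy(x), *(wrapper_args + args))
  File "h.py", line 44, in <lambda>
    f=lambda q: np.abs(polymask(c,fn(np.array(p0)+np.array(q)*scale),roi)-s).mean()
                       ~~~~~~~~^^^^^^^^^^^^^^^^^^^^^^^^^^^^^^^^^^^^^^^^^^
  File "h.py", line 22, in polymask
    px=np.array([proj(c,p) for p in P]); hull=cv2.convexHull(px.astype(np.float32))[:,0]
                 ~~~~^^^^^
  File "h.py", line 10, in proj
    k=eyes.calibration(c);p=np.array(k['R'])@np.array(X,float)+np.array(k['t'])
ValueError: time passes only in moves, steps and waits
```

```bash
python3 - <<'E'
import json
from rig import eyes
import numpy as np
json.dump({c:{k:np.array(v).tolist() for k,v in eyes.calibration(c).items()} for c in('top','side')},open('cal.json','w'))
E
sed -i "s/eyes.calibration(c)/CAL[c]/" h.py; sed -i "2a import json; CAL=json.load(open('cal.json'))" h.py
cat > fitall.py <<'E'
from h import *
import sys
def run(c,f,b0,vis=True):
    im=cv2.imread(f'pics/{f}.png')[:,:,::-1].copy()
    w,b=softs(im)
    o=[702,-33,1.154]
    best=min((fit(c,w,stop_polys,o,np.array([6,6,.03])) ,fit(c,w,stop_polys,o,np.array([-6,-6,-.03]))),key=lambda r:r[1])
    bb=fit(c,b,bat_polys,b0,6.)
    s=best[0];R=np.array([[np.cos(s[2]),-np.sin(s[2])],[np.sin(s[2]),np.cos(s[2])]])
    print(c,'stop',best[0].round(3),best[1].round(4),'bat',bb[0].round(1),bb[1].round(4),'bat in stop',(R.T@(bb[0]-s[:2])).round(1))
    v=im[:,:,::-1].copy()
    for P in (stop_polys(s),bat_polys(bb[0])):
        for Q in P:
            hh=cv2.convexHull(np.array([proj(c,p) for p in Q],np.float32)); cv2.polylines(v,[np.int32(hh*16)],True,(0,0,255),1,shift=4)
    roi=(260,90,420,270) if c=='top' else (290,190,430,300)
    v=v[roi[1]:roi[3],roi[0]:roi[2]]; cv2.imwrite(f'pics/fit_{f}.png',cv2.resize(v,None,fx=3.3,fy=3.3,interpolation=cv2.INTER_NEAREST))
if __name__=='__main__':
    b0=[float(sys.argv[2]),float(sys.argv[3])]
    for c in ('top','side'): run(c,c[0]+sys.argv[1],b0)
E
python3 fitall.py 0 580 -70; cd pics; python3 -c "
import cv2,numpy as np
a=cv2.imread('fit_t0.png');b=cv2.imread('fit_s0.png');m=cv2.resize(b,(270,int(b.shape[0]*270/b.shape[1])))
m=np.vstack([m,np.zeros((a.shape[0]-m.shape[0],270,3),np.uint8)]);cv2.imwrite('f0.png',np.hstack([a,m]))"
```

```text
top stop [701.913 -33.849   1.156] 0.03 bat [599.1 -66.9] 0.0422 bat in stop [-71.6  80.8]
side stop [700.306 -30.875   1.126] 0.0618 bat [600.5 -64. ] 0.3354 bat in stop [-72.8  75.9]
```

View pics/f0.png

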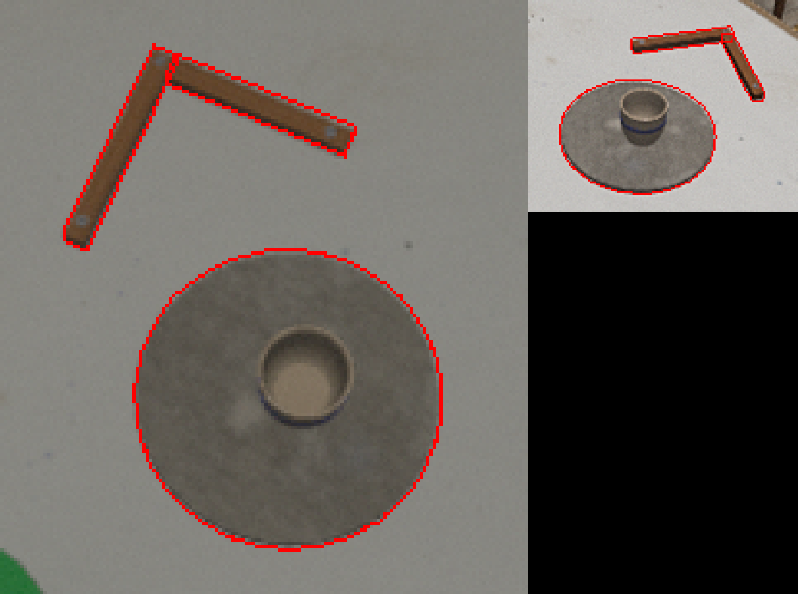

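Both views outline the discs and rails tightly (side 0.3 residual is mostly background). The bat must go about 103 mm in +x and 33 mm in +y, i.e. 108 mm at 18°. I will push with both open fingers behind the rim, tool x along the push, well clear of the cup.

Request:
servo_tool(
  commands=[
    [-4.3,-2.4,0,0,8.5],
    [-4.3,-2.4,0,0,8.5],
    [-4.3,-2.4,0,0,8.5],
    [-4.3,-2.4,0,0,8.5],
    [-4.3,-2.4,0,0,8.5],
    [-4.3,-2.4,0,0,8.5],
    [-4.3,-2.4,0,0,8.5],
    [-4.3,-2.4,0,0,8.5],
    [-4.3,-2.4,0,0,8.5],
    [-4.3,-2.4,0,0,8.5],
  ],
)

```text
time: 1.85
position: [559.5, 201.3, 236.1]
tool_rot: [0.0, 0.205, 0.979, 0.0]
ft_force: [0.5, 0.4, -0.8]
finger_gap: 0.995
```

Request:
servo_tool(
  commands=[
    [-0.4,-4.7,0,0,8.5],
    [-0.4,-4.7,0,0,8.5],
    [-0.4,-4.7,0,0,8.5],
    [-0.4,-4.7,0,0,8.5],
    [-0.4,-4.7,0,0,8.5],
    [-0.4,-4.7,0,0,8.5],
    [-0.4,-4.7,0,0,8.5],
    [0,0,0,0,8.5],
  ],
)

```text
time: 2.85
position: [450.4, -114.5, 236.2]
tool_rot: [0.0, 0.21, 0.978, -0.001]
ft_force: [0.2, -0.1, 0.8]
finger_gap: 0.996
```

Request:
servo_tool(
  commands=[
    [0,0,0,10,8.5],
    [0,0,0,10,8.5],
    [0,0,0,10,8.5],
    [0,0,0,10,8.5],
    [0,0,0,10,8.5],
    [0,0,0,10,8.5],
    [0,0,0,10,8.5],
    [0,0,0,10,8.5],
    [0,0,0,10,8.5],
    [0,0,0,10,8.5],
    [0,0,0,10,8.5],
    [0,0,0,10,8.5],
  ],
)

```text
time: 4.35
position: [452.5, -108.7, 235.9]
tool_rot: [-0.0, 0.951, 0.31, 0.0]
ft_force: [0.5, 0.4, 0.8]
finger_gap: 0.998
```

Request:
servo_tool(
  commands=[
    [0,0,0,9.2,8.5],
    [0,0,0,9.2,8.5],
    [0,0,0,0,8.5],
    [0,0,0,0,8.5],
  ],
)

```text
time: 4.85
position: [452.2, -109.4, 235.8]
tool_rot: [-0.0, 0.988, 0.157, 0.0]
ft_force: [0.5, -0.3, -0.2]
finger_gap: 0.995
```

Request:
servo_tool(
  commands=[
    [0,0.5,2,0,8.5],
    [0,0,4,0,8.5],
    [0,0,4,0,8.5],
    [0,0,4,0,8.5],
    [0,0,3,0,8.5],
    [0,0,2,0,8.5],
    [0,0,1,0,8.5],
    [0,0,0,0,8.5],
    [0,0,0,0,8.5],
  ],
)

```text
time: 5.98
position: [454.1, -115.0, 36.5]
tool_rot: [0.0, 0.988, 0.156, 0.001]
ft_force: [0.3, -0.6, 0.5]
finger_gap: 0.994
```

Run:
```python
from h import *
for c in ('top','side'):
    im=snap(c,c[0]+'1')
    r=(240,90,440,300) if c=='top' else (230,180,430,330)
    cv2.imwrite(f'pics/{c[0]}1c.png',cv2.resize(im[r[1]:r[3],r[0]:r[2],::-1],None,fx=2.8 if c=='top' else 3.9,fy=2.8 if c=='top' else 3.9,interpolation=cv2.INTER_CUBIC))
```

```text
(no output)
```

View pics/t1c.png

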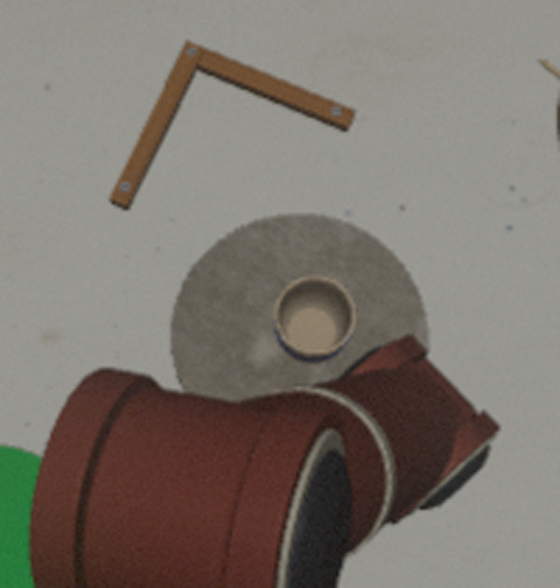

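View pics/s1c.png

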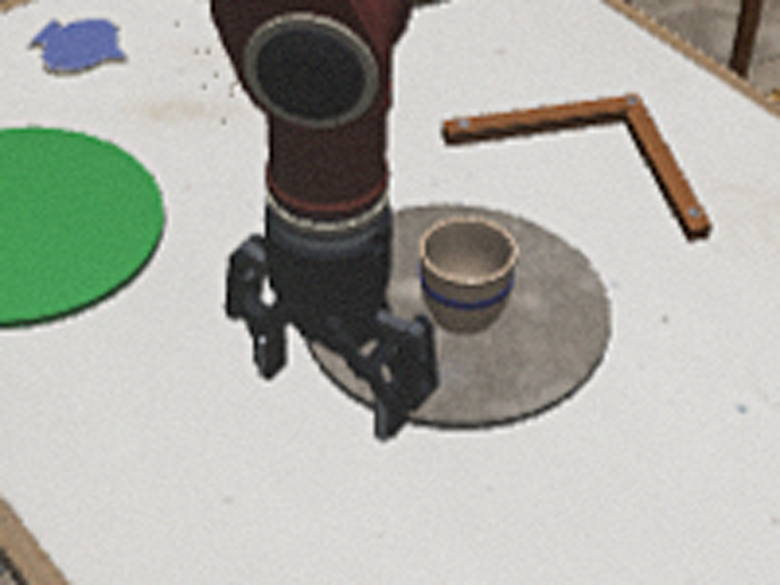

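Run:
```python
from h import *
for z in (10,15,20,25,30):
    print(z,ray('side',328.7,292,z).round(),ray('side',299.2,276.7,z).round())
a=np.radians(18)
for l in (-50,-43,43,50):
  for z in (12,24): print(l,z,np.round(proj('side',[454.1+l*np.sin(a),-115-l*np.cos(a),z])))
```

```text
10 [ 483. -136.   10.] [453. -47.  10.]
15 [ 481. -140.   15.] [451. -51.  15.]
20 [ 478. -143.   20.] [448. -55.  20.]
25 [ 475. -147.   25.] [446. -59.  25.]
30 [ 472. -150.   30.] [443. -63.  30.]
-50 12 [299. 283.]
-50 24 [299. 280.]
-43 12 [301. 284.]
-43 24 [301. 281.]
43 12 [328. 299.]
43 24 [328. 296.]
50 12 [331. 300.]
50 24 [331. 297.]
```

Side view: fingertips at about (299,277) and (329,292), still 20–25 mm above the table. I'll lower in guarded steps.

Request:
servo_tool(
  commands=[
    [0,0,0.6,0,8.5],
    [0,0,0.6,0,8.5],
    [0,0,0,0,8.5],
    [0,0,0,0,8.5],
  ],
)

```text
time: 6.58
position: [453.4, -114.8, 23.7]
tool_rot: [-0.0, 0.988, 0.155, -0.0]
ft_force: [0.3, 0.3, 0.4]
finger_gap: 0.996
```

Request:
servo_tool(
  commands=[
    [0,0,0.4,0,8.5],
    [0,0,0.2,0,8.5],
    [0,0,0,0,8.5],
    [0,0,0,0,8.5],
  ],
)

```text
time: 7.08
position: [453.5, -114.8, 17.8]
tool_rot: [0.0, 0.988, 0.156, -0.0]
ft_force: [-0.1, -0.7, -0.5]
finger_gap: 0.996
```

Run:
```python
from h import *
im=snap('side','s2')
r=(260,230,400,330)
cv2.imwrite('pics/s2c.png',cv2.resize(im[r[1]:r[3],r[0]:r[2],::-1],None,fx=5.5,fy=5.5,interpolation=cv2.INTER_CUBIC))
```

```text
(no output)
```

View pics/s2c.png

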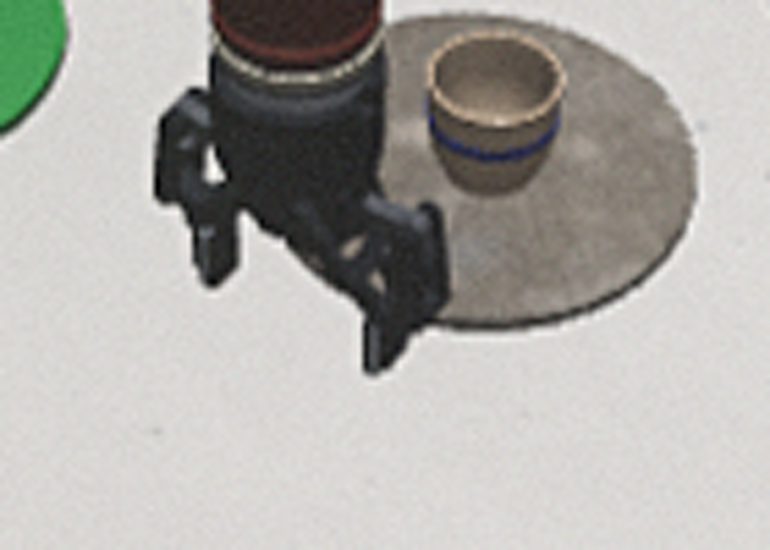

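Request:
servo_tool(
  commands=[
    [0,0,0.2,0,8.5],
    [0,0,0,0,8.5],
    [0,0,0,0,8.5],
  ],
)

```text
time: 7.5
position: [453.4, -114.8, 15.8]
tool_rot: [-0.0, 0.988, 0.155, -0.0]
ft_force: [1.1, -0.7, -0.3]
finger_gap: 0.996
```

Request:
servo_tool(
  commands=[
    [0,0,0.15,0,8.5],
    [0,0,0,0,8.5],
    [0,0,0,0,8.5],
  ],
)

```text
time: 7.88
position: [453.4, -114.8, 14.3]
tool_rot: [0.0, 0.988, 0.155, -0.0]
ft_force: [-0.0, -0.3, 0.0]
finger_gap: 0.998
```

Request:
servo_tool(
  commands=[
    [1,0,0,0,8.5],
    [1,0,0,0,8.5],
    [0.6,0,0,0,8.5],
    [0.4,0,0,0,8.5],
    [0.3,0,0,0,8.5],
    [0.3,0,0,0,8.5],
    [0.3,0,0,0,8.5],
    [0.3,0,0,0,8.5],
    [0.3,0,0,0,8.5],
    [0.3,0,0,0,8.5],
    [0.3,0,0,0,8.5],
    [0.3,0,0,0,8.5],
  ],
)

```text
time: 9.38
position: [505.0, -98.1, 14.3]
tool_rot: [0.0, 0.988, 0.156, -0.0]
ft_force: [0.4, 0.1, -0.2]
finger_gap: 0.991
```

Request:
servo_tool(
  commands=[
    [0.4,0,0,0,8.5],
    [0.4,0,0,0,8.5],
    [0.4,0,0,0,8.5],
    [0.4,0,0,0,8.5],
    [0.4,0,0,0,8.5],
    [0.4,0,0,0,8.5],
    [0.4,0,0,0,8.5],
    [0.4,0,0,0,8.5],
  ],
)

```text
time: 10.38
position: [535.5, -88.3, 14.3]
tool_rot: [0.0, 0.988, 0.156, -0.0]
ft_force: [-0.4, 0.0, -0.1]
finger_gap: 0.996
```

Run:
```python
from h import *
for c in ('top','side'):
    im=snap(c,c[0]+'3')
    r=(240,90,440,300) if c=='top' else (260,190,420,310)
    f=2.8 if c=='top' else 4.9
    cv2.imwrite(f'pics/{c[0]}3c.png',cv2.resize(im[r[1]:r[3],r[0]:r[2],::-1],None,fx=f,fy=f,interpolation=cv2.INTER_CUBIC))
```

```text
(no output)
```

View pics/t3c.png

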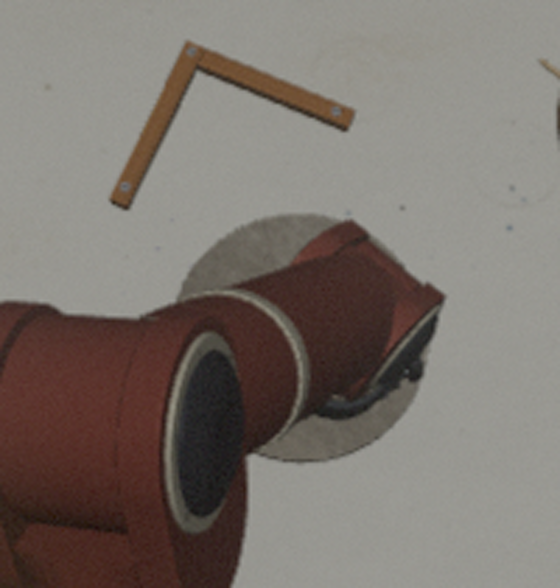

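View pics/s3c.png

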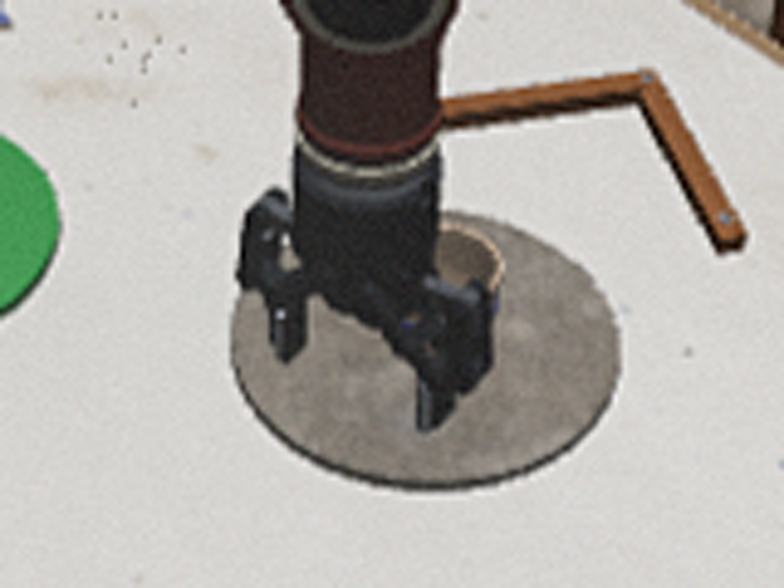

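The side view shows the fingers hovering above the bat: it has not moved, because the open tips sit higher than I assumed. I'll draw straight back now, before the gripper nears the cup, then lower further.

Request:
servo_tool(
  commands=[
    [-1,0,0,0,8.5],
    [-1.5,0,0,0,8.5],
    [-1.5,0,0,0,8.5],
    [-1.5,0,0,0,8.5],
    [-1.5,0,0,0,8.5],
    [-1.2,0,0,0,8.5],
    [-0.5,0,0,0,8.5],
    [0,0,0,0,8.5],
  ],
)

```text
time: 11.48
position: [452.5, -115.2, 14.4]
tool_rot: [-0.0, 0.988, 0.155, 0.0]
ft_force: [0.3, -0.0, -0.0]
finger_gap: 0.994
```

Request:
servo_tool(
  commands=[
    [0,0,0.3,0,8.5],
    [0,0,0,0,8.5],
    [0,0,0,0,8.5],
  ],
)

```text
time: 11.85
position: [452.7, -114.9, 11.2]
tool_rot: [0.0, 0.988, 0.156, 0.0]
ft_force: [-0.2, 1.4, -0.3]
finger_gap: 0.995
```

Request:
servo_tool(
  commands=[
    [0,0,0.2,0,8.5],
    [0,0,0,0,8.5],
    [0,0,0,0,8.5],
  ],
)

```text
time: 12.22
position: [452.5, -115.1, 9.3]
tool_rot: [-0.0, 0.988, 0.155, -0.0]
ft_force: [-0.0, -1.3, -0.0]
finger_gap: 1.002
```

Run:
```python
from h import *
for c in ('top','side'):
    im=snap(c,c[0]+'4')
    r=(240,90,440,300) if c=='top' else (260,190,420,310)
    f=2.8 if c=='top' else 4.9
    cv2.imwrite(f'pics/{c[0]}4c.png',cv2.resize(im[r[1]:r[3],r[0]:r[2],::-1],None,fx=f,fy=f,interpolation=cv2.INTER_CUBIC))
a=cv2.imread('pics/t1.png').astype(int);b=cv2.imread('pics/t4.png').astype(int)
d=abs(a-b)[160:215,300:400].sum(2); print('diff frac cup/bat top part',(d>60).mean())
```

```text
diff frac cup/bat top part 0.020727272727272726
```

View pics/s4c.png

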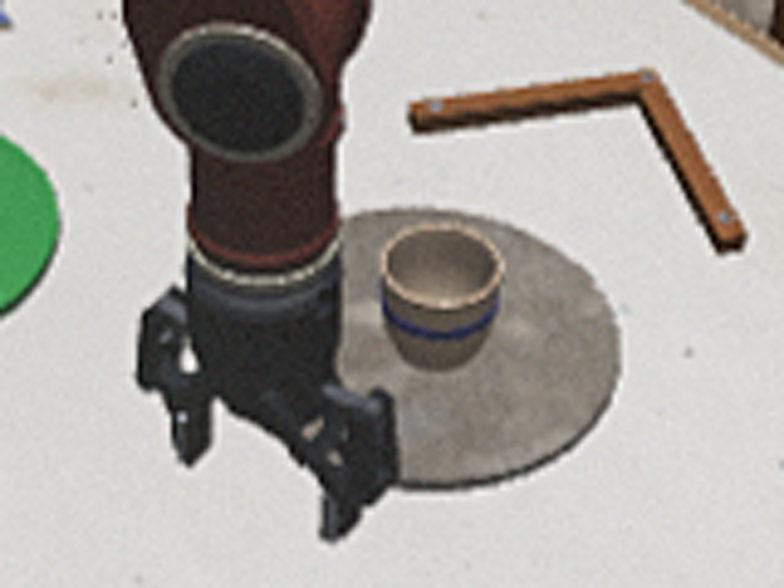

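Request:
servo_tool(
  commands=[
    [0,0,0.2,0,8.5],
    [0,0,0,0,8.5],
    [0,0,0,0,8.5],
  ],
)

```text
time: 12.7
position: [452.4, -115.1, 7.3]
tool_rot: [0.0, 0.988, 0.155, -0.0]
ft_force: [0.1, -0.8, -0.4]
finger_gap: 0.995
```

Request:
servo_tool(
  commands=[
    [0,0,0.2,0,8.5],
    [0,0,0,0,8.5],
    [0,0,0,0,8.5],
  ],
)

```text
time: 13.08
position: [452.5, -115.1, 5.3]
tool_rot: [-0.0, 0.988, 0.155, -0.0]
ft_force: [-0.5, 0.8, 0.3]
finger_gap: 0.993
```

Request:
servo_tool(
  commands=[
    [0,0,0.2,0,8.5],
    [0,0,0,0,8.5],
    [0,0,0,0,8.5],
  ],
)

```text
time: 13.45
position: [452.5, -115.1, 3.3]
tool_rot: [-0.0, 0.988, 0.156, -0.0]
ft_force: [1.1, 0.1, -0.0]
finger_gap: 0.997
```

Run:
```python
from h import *
im=snap('side','s5')
r=(270,240,370,310)
cv2.imwrite('pics/s5c.png',cv2.resize(im[r[1]:r[3],r[0]:r[2],::-1],None,fx=7.8,fy=7.8,interpolation=cv2.INTER_CUBIC))
s=manip.state();print(s['position'],s['ft_force'],s['joint_torque'])
```

```text
[ 452.49227165 -115.07711421    3.3275435 ] [0.28260742 0.10950194 0.92041696] [ 4.70008017e-03 -3.92464650e+01  3.75056550e+00 -4.78989780e+00
  3.89458888e-03  1.53954890e-03  4.58054501e-05]
```

View pics/s5c.png

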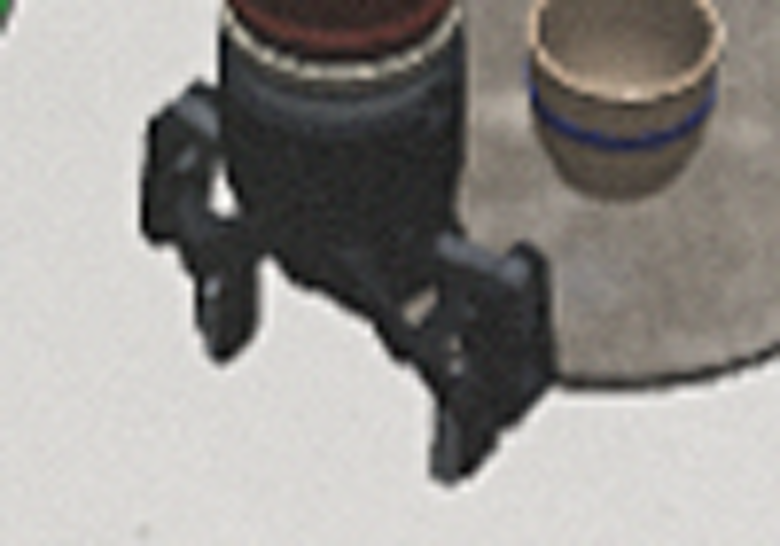

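The right tip is now at (327,302), which projects to about z≈1–3 mm with no table load, so the tips are below the rim's top edge. Now the push.

Request:
servo_tool(
  commands=[
    [1,0,0,0,8.5],
    [1,0,0,0,8.5],
    [0.8,0,0,0,8.5],
    [0.4,0,0,0,8.5],
    [0.2,0,0,0,8.5],
    [0.2,0,0,0,8.5],
    [0.2,0,0,0,8.5],
    [0.2,0,0,0,8.5],
    [0.3,0,0,0,8.5],
    [0.3,0,0,0,8.5],
    [0.3,0,0,0,8.5],
    [0.3,0,0,0,8.5],
  ],
)

```text
time: 15.0
position: [502.2, -99.0, 3.3]
tool_rot: [0.0, 0.988, 0.156, -0.0]
ft_force: [-0.5, -0.1, 1.2]
finger_gap: 0.995
```

Run:
```python
from h import *
im=snap('side','s6')
r=(260,190,420,310)
cv2.imwrite('pics/s6c.png',cv2.resize(im[r[1]:r[3],r[0]:r[2],::-1],None,fx=4.9,fy=4.9,interpolation=cv2.INTER_CUBIC))
s=manip.state();print(s['position'],s['ft_force'])
```

```text
[502.71542577 -98.77907819   3.30147537] [0.70377369 0.42128424 0.13525739]
```

View pics/s6c.png

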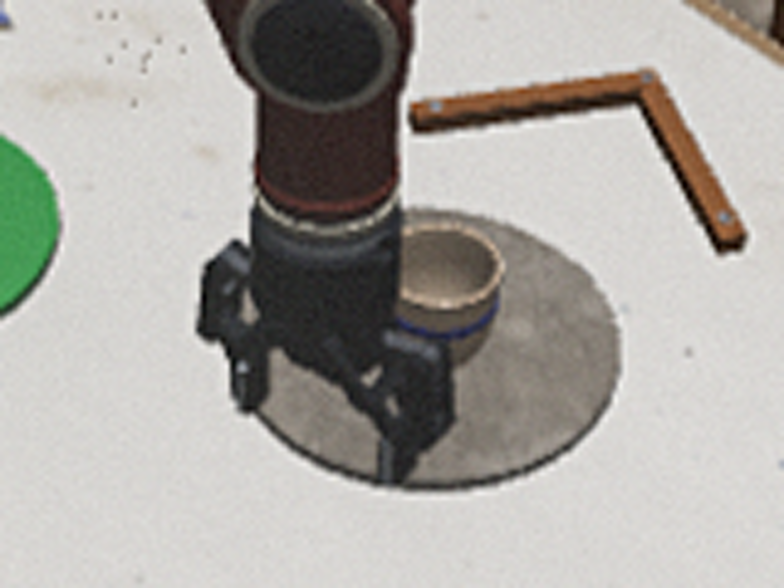

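Still no reaction and the bat looks unmoved, so the tips may still be passing over the rim. I'll back off and find the table by touch.

Request:
servo_tool(
  commands=[
    [-1,0,0,0,8.5],
    [-1.5,0,0,0,8.5],
    [-1,0,0,0,8.5],
    [0,0,0,0,8.5],
    [0,0,0.2,0,8.5],
    [0,0,0.2,0,8.5],
    [0,0,0,0,8.5],
  ],
)

```text
time: 15.92
position: [468.9, -109.6, -1.0]
tool_rot: [-0.0, 0.988, 0.156, -0.0]
ft_force: [0.6, -0.8, -0.5]
finger_gap: 0.997
```

Request:
servo_tool(
  commands=[
    [0,0,0.2,0,8.5],
    [0,0,0,0,8.5],
  ],
)

```text
time: 16.18
position: [468.6, -109.8, -2.8]
tool_rot: [-0.0, 0.988, 0.156, -0.0]
ft_force: [-0.3, 0.2, 0.0]
finger_gap: 0.996
```

Request:
servo_tool(
  commands=[
    [0,0,0.2,0,8.5],
    [0,0,0,0,8.5],
  ],
)

```text
time: 16.42
position: [468.6, -109.8, -4.8]
tool_rot: [-0.0, 0.988, 0.155, -0.0]
ft_force: [-0.5, 0.6, 0.3]
finger_gap: 0.997
```

Run:
```python
from h import *
s=manip.state();print(s['position'],s['ft_force'])
im=snap('side','s7')
r=(270,240,370,310)
cv2.imwrite('pics/s7c.png',cv2.resize(im[r[1]:r[3],r[0]:r[2],::-1],None,fx=7.8,fy=7.8,interpolation=cv2.INTER_CUBIC))
```

```text
[ 468.55679157 -109.80894096   -4.82382088] [-0.46577662  0.57163504  0.28454656]
```

View pics/s7c.png

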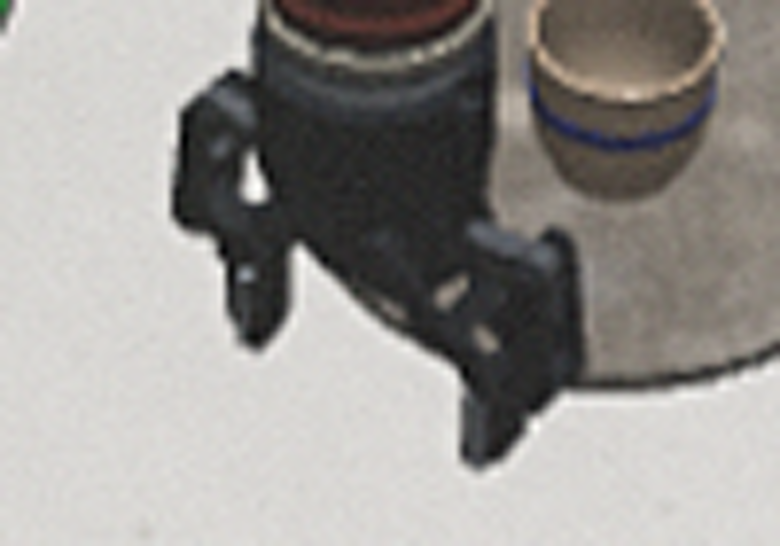

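Run:
```python
from h import *
a=np.radians(18);f=np.array([np.cos(a),np.sin(a)]);l=np.array([np.sin(a),-np.cos(a)])
T=np.array([468.6,-109.8])
for z in (-5,0,5,10,15,20):
    o=[]
    for p in ((330.9,300),(302.7,284.5)):
        d=ray('side',*p,z)[:2]-T; o+= [round(d@f,1),round(d@l,1)]
    print(z,o)
# body ring etc: where does TCP axis project
for z in (-5,20,60,100): print(z,np.round(proj('side',[*T,z]),1))
```

```text
-5 [np.float64(-2.3), np.float64(42.6), np.float64(-1.2), np.float64(-48.6)]
0 [np.float64(-5.9), np.float64(45.0), np.float64(-4.8), np.float64(-45.8)]
5 [np.float64(-9.5), np.float64(47.3), np.float64(-8.4), np.float64(-42.9)]
10 [np.float64(-13.1), np.float64(49.6), np.float64(-12.0), np.float64(-40.1)]
15 [np.float64(-16.7), np.float64(51.9), np.float64(-15.6), np.float64(-37.3)]
20 [np.float64(-20.3), np.float64(54.2), np.float64(-19.2), np.float64(-34.4)]
-5 [317.9 292.2]
20 [317.9 285.7]
60 [317.9 275. ]
100 [317.9 263.7]
```

Request:
servo_tool(
  commands=[
    [0,0,0.2,0,8.5],
    [0,0,0,0,8.5],
  ],
)

```text
time: 16.73
position: [468.6, -109.8, -6.8]
tool_rot: [-0.0, 0.988, 0.155, -0.0]
ft_force: [0.0, 0.5, -0.1]
finger_gap: 0.995
```

Request:
servo_tool(
  commands=[
    [0,0,0.2,0,8.5],
    [0,0,0,0,8.5],
  ],
)

```text
time: 16.98
position: [468.8, -109.9, -8.4]
tool_rot: [-0.0, 0.988, 0.155, 0.0]
ft_force: [0.3, 2.1, 4.2]
finger_gap: 0.991
```

The table is felt at TCP z ≈ −8.3, so the open tips sit about 8 mm behind the TCP. I'll raise 3 mm (tips at z≈3) and push.

Request:
servo_tool(
  commands=[
    [0,0,-0.3,0,8.5],
    [0,0,0,0,8.5],
    [0.6,0,0,0,8.5],
    [0.6,0,0,0,8.5],
    [0.3,0,0,0,8.5],
    [0.2,0,0,0,8.5],
    [0.2,0,0,0,8.5],
    [0.2,0,0,0,8.5],
    [0.2,0,0,0,8.5],
    [0.2,0,0,0,8.5],
    [0.2,0,0,0,8.5],
  ],
)

```text
time: 18.35
position: [493.2, -101.5, -5.9]
tool_rot: [-0.0, 0.988, 0.155, -0.001]
ft_force: [-2.3, -0.9, 0.9]
finger_gap: 0.999
```

Request:
servo_tool(
  commands=[
    [0.2,0,0,0,8.5],
    [0.2,0,0,0,8.5],
    [0.2,0,0,0,8.5],
    [0.3,0,0,0,8.5],
    [0.3,0,0,0,8.5],
  ],
)

```text
time: 18.98
position: [506.1, -97.8, -5.7]
tool_rot: [0.0, 0.988, 0.156, 0.0]
ft_force: [-1.9, -0.3, -0.5]
finger_gap: 0.999
```

Run:
```python
from h import *
im=snap('side','s8');snap('top','t8')
r=(260,190,420,310)
cv2.imwrite('pics/s8c.png',cv2.resize(im[r[1]:r[3],r[0]:r[2],::-1],None,fx=4.9,fy=4.9,interpolation=cv2.INTER_CUBIC))
```

```text
(no output)
```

View pics/s8c.png

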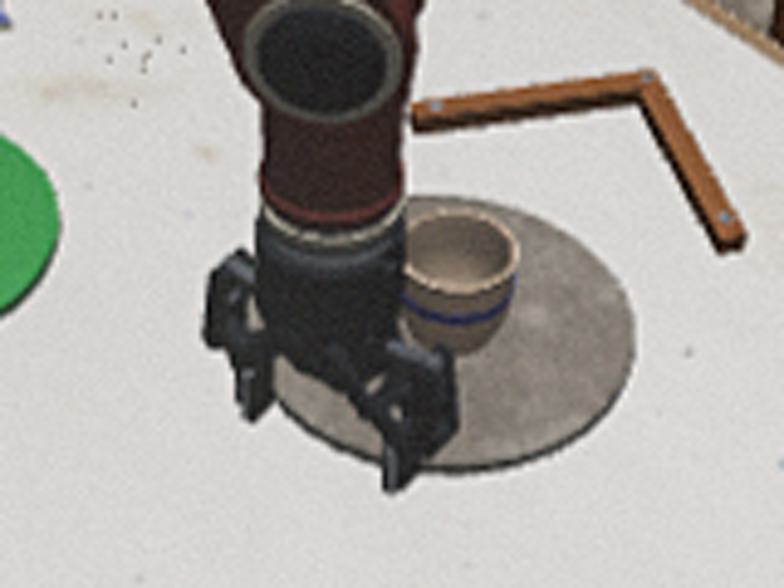

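The bat now moves, with the cup riding along undisturbed and about 2 N of push. I'll continue.

Request:
servo_tool(
  commands=[
    [0.3,0,0,0,8.5],
    [0.4,0,0,0,8.5],
    [0.4,0,0,0,8.5],
    [0.4,0,0,0,8.5],
    [0.4,0,0,0,8.5],
    [0.4,0,0,0,8.5],
    [0.4,0,0,0,8.5],
    [0.4,0,0,0,8.5],
    [0.4,0,0,0,8.5],
    [0.4,0,0,0,8.5],
    [0.4,0,0,0,8.5],
    [0.3,0,0,0,8.5],
  ],
)

```text
time: 20.58
position: [549.8, -83.6, -5.7]
tool_rot: [0.0, 0.988, 0.156, 0.0]
ft_force: [-1.6, -0.7, 0.6]
finger_gap: 0.996
```

Run:
```python
from h import *
im=snap('side','s9');it=snap('top','t9')
r=(290,170,430,290)
A=cv2.resize(im[r[1]:r[3],r[0]:r[2],::-1],None,fx=3,fy=3,interpolation=cv2.INTER_CUBIC)
r=(270,90,400,210)
B=cv2.resize(it[r[1]:r[3],r[0]:r[2],::-1],None,fx=2.9,fy=3,interpolation=cv2.INTER_CUBIC)
cv2.imwrite('pics/m9.png',np.hstack([A,B])[:,:800])
```

View pics/m9.png

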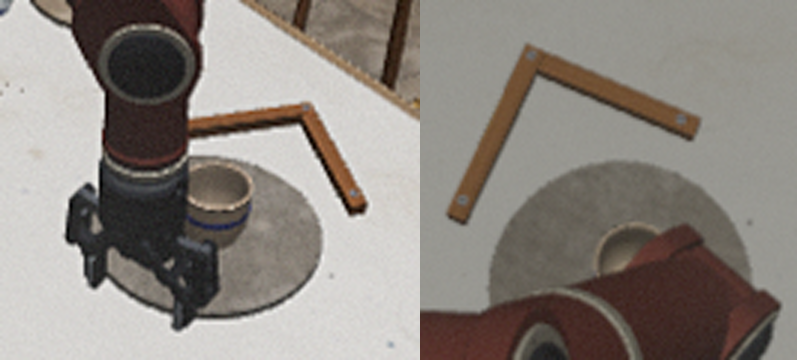

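```bash
cat > fitocc.py <<'E'
from h import *
def fo(f,rowmax,p0,c='top',stop=(701.9,-33.8,1.156)):
    im=cv2.imread(f'pics/{f}.png')[:,:,::-1].copy(); w,b=softs(im)
    b=np.where(w>.3,0,b)
    roi=roi_of(c,bat_polys(p0),3); roi[3]=min(rowmax,roi[3]); s=b[roi[1]:roi[3],roi[0]:roi[2]]
    wm=polymask(c,stop_polys(stop),roi)>0.01; wm=cv2.dilate(wm.astype(np.uint8),np.ones((3,3)))>0
    h=cv2.cvtColor(im,cv2.COLOR_RGB2HSV)[roi[1]:roi[3],roi[0]:roi[2]]
    arm=cv2.dilate(((h[:,:,1]>100)|(h[:,:,2]<50)).astype(np.uint8),np.ones((5,5)))>0
    k=~(wm|arm)
    g=lambda p:(np.abs(polymask(c,bat_polys(p),roi)-s)*k).mean()
    r=minimize(g,p0,method='Nelder-Mead',options=dict(initial_simplex=np.array([p0,[p0[0]+6,p0[1]],[p0[0],p0[1]+6]]),xatol=.05,fatol=1e-7))
    s_=stop;R=np.array([[np.cos(s_[2]),-np.sin(s_[2])],[np.sin(s_[2]),np.cos(s_[2])]])
    print(f,r.x.round(1),round(r.fun,4),'in stop',(R.T@(r.x-s_[:2])).round(1)); return r.x
E
python3 - <<'E'
from fitocc import *
fo('t0',210,[595,-70]); fo('t9',185,[655,-48])
E
```

```text
t0 [596.1 -65.8] 0.0955 in stop [-72.  84.]
t9 [652.9 -48.1] 0.1198 in stop [-32.8  39. ]
```

Bat is 33/39 mm short of the two rails, heading straight for the corner; about 51 mm of push remain.

Request:
servo_tool(
  commands=[
    [0.3,0,0,0,8.5],
    [0.4,0,0,0,8.5],
    [0.4,0,0,0,8.5],
    [0.4,0,0,0,8.5],
    [0.4,0,0,0,8.5],
    [0.4,0,0,0,8.5],
    [0.4,0,0,0,8.5],
    [0.4,0,0,0,8.5],
    [0.4,0,0,0,8.5],
    [0.4,0,0,0,8.5],
    [0.3,0,0,0,8.5],
  ],
)

```text
time: 22.05
position: [589.8, -70.7, -5.7]
tool_rot: [0.0, 0.988, 0.156, 0.0]
ft_force: [-1.9, 0.0, 1.1]
finger_gap: 0.995
```

Request:
servo_tool(
  commands=[
    [0.2,0,0,0,8.5],
    [0.2,0,0,0,8.5],
    [0.2,0,0,0,8.5],
  ],
)

```text
time: 22.42
position: [592.4, -69.8, -5.9]
tool_rot: [-0.0, 0.988, 0.155, -0.003]
ft_force: [-9.1, -2.6, 4.3]
finger_gap: 0.996
```

Request:
servo_tool(
  commands=[
    [0.1,0,0,0,8.5],
    [0.1,0,0,0,8.5],
  ],
)

```text
time: 22.68
position: [592.5, -69.9, -6.0]
tool_rot: [-0.001, 0.988, 0.155, -0.005]
ft_force: [-11.2, -1.6, 6.5]
finger_gap: 0.993
```

Force rose to about 11 N and motion stopped. I'll check whether both rails are touched.

Run:
```python
from fitocc import *
im=snap('side','s10');it=snap('top','t10')
r=(290,170,430,290)
A=cv2.resize(im[r[1]:r[3],r[0]:r[2],::-1],None,fx=3,fy=3,interpolation=cv2.INTER_CUBIC)
r=(270,90,400,210)
B=cv2.resize(it[r[1]:r[3],r[0]:r[2],::-1],None,fx=2.9,fy=3,interpolation=cv2.INTER_CUBIC)
cv2.imwrite('pics/m10.png',np.hstack([A,B])[:,:800])
fo('t10',165,[697,-38])
```

```text
t10 [694.1 -33.6] 0.0863 in stop [-3.   7.2]
```

View pics/m10.png

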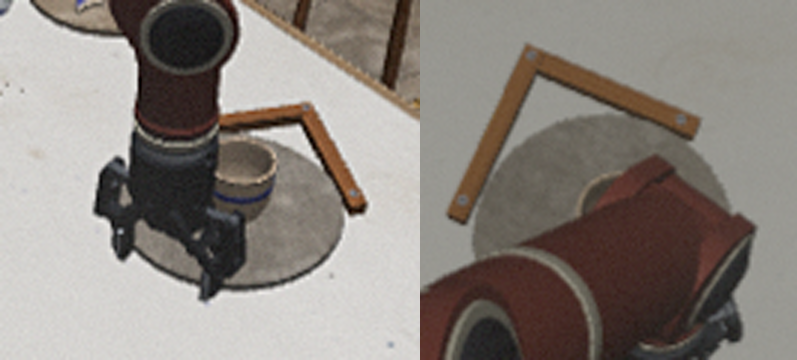

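Request:
servo_tool(
  commands=[
    [-0.5,0,0,0,8.5],
    [-1,0,0,0,8.5],
    [-2,0,0,0,8.5],
    [-3,0,0,0,8.5],
    [-4,0,0,0,8.5],
    [-4,0,0,0,8.5],
    [-2,0,0,0,8.5],
    [0,0,0,0,8.5],
  ],
)

```text
time: 23.78
position: [439.6, -119.9, -5.3]
tool_rot: [0.0, 0.988, 0.154, 0.0]
ft_force: [0.4, 0.4, 0.2]
finger_gap: 0.996
```

Run:
```python
from fitocc import *
im=snap('side','s11');it=snap('top','t11')
r=(300,170,440,290)
A=cv2.resize(im[r[1]:r[3],r[0]:r[2],::-1],None,fx=2.8,fy=2.8,interpolation=cv2.INTER_CUBIC)
r=(260,90,395,210)
B=cv2.resize(it[r[1]:r[3],r[0]:r[2],::-1],None,fx=2.9,fy=2.8,interpolation=cv2.INTER_CUBIC)
cv2.imwrite('pics/m11.png',np.hstack([A,B])[:,:800])
fo('t11',215,[697,-38])
fo('t0',215,[597,-68])
```

```text
t11 [697.2 -32.5] 0.144 in stop [-0.7  4.8]
t0 [596.1 -66.2] 0.1062 in stop [-72.3  83.8]
```

View pics/m11.png

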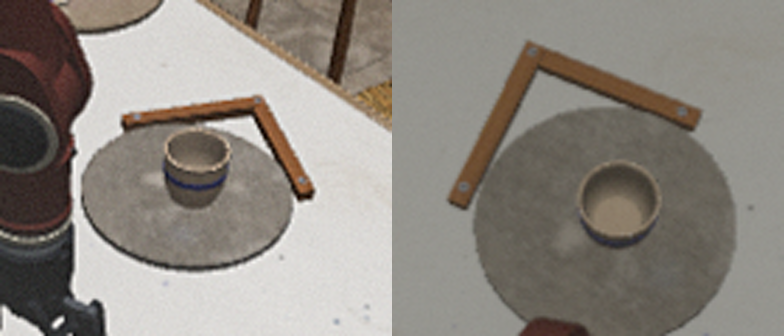

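```bash
python3 - <<'E'
s=open('fitocc.py').read()
s=s.replace("    k=~(wm|arm)\n","""    t=np.linspace(0,6.283,90)
    inner=polymask(c,[[[p0[0]+85*np.cos(a),p0[1]+85*np.sin(a),11] for a in t]],roi)>0
    k=~(wm|arm|inner)
""").replace("roi_of(c,bat_polys(p0),3)","roi_of(c,bat_polys(p0),7)")
open('fitocc.py','w').write(s)
E
python3 - <<'E'
from fitocc import *
for f,p,m in (('t0',[599,-67],480),('t0',[599,-67],215),('t11',[699,-34],205),('t11',[695,-37],195)): fo(f,m,p)
im=cv2.imread('pics/t11.png'); w,b=softs(im[:,:,::-1].copy()); st=fit('top',w,stop_polys,[702,-34,1.156],np.array([4,4,.02]))
print('stop',st)
v=im.copy()
big=cv2.resize(v[95:185,270:380],None,fx=7,fy=6.6,interpolation=cv2.INTER_CUBIC)
def dl(pts,col):
    q=np.array([[(proj('top',p)[0]-270+.5)*7,(proj('top',p)[1]-95+.5)*6.6] for p in pts],np.float32); cv2.polylines(big,[np.int32(q*16)],True,col,1,shift=4)
t=np.linspace(0,6.283,200)
dl([[701.9+111.5*np.cos(a),-33.8+111.5*np.sin(a),11] for a in t],(0,0,255))
for P in stop_polys(st[0]): dl(P[4:],(0,255,0))
cv2.imwrite('pics/b11.png',big)
E
```

```text
t0 [598.4 -65.9] 0.0181 in stop [-71.1  81.8]
t0 [596.1 -66.2] 0.0073 in stop [-72.3  83.8]
t11 [695.3 -33.4] 0.043 in stop [-2.3  6.2]
t11 [694.7 -33.4] 0.042 in stop [-2.5  6.8]
stop (array([701.57543179, -33.2682203 ,   1.16057948]), np.float64(0.06021423954197064))
```

View pics/b11.png

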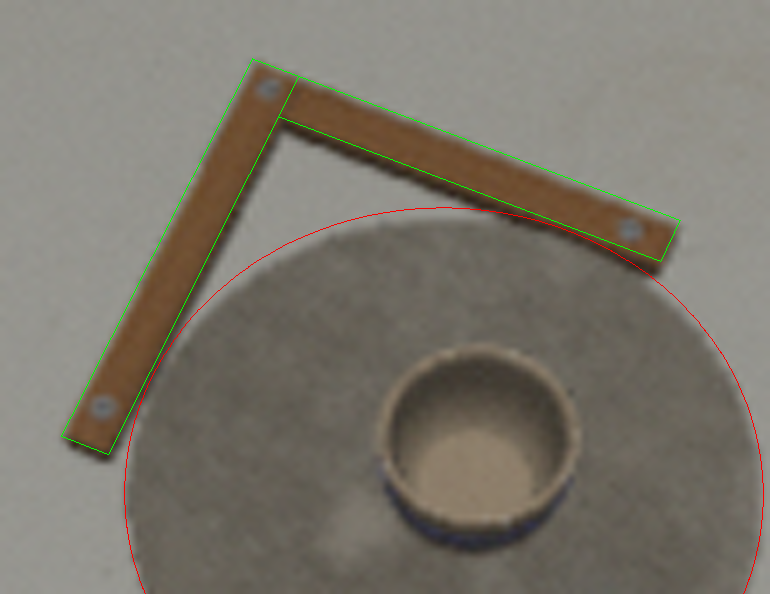

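With the view clear, the goal circle (red) shows the bat touching the left rail but roughly 2–5 mm short of the right-hand rail (top edge row ~220 against 208 in the crop). The finger pair was pinning it sideways. I'll turn the tool 42° and nudge the bat along the left rail, towards the stop's −y.

Request:
servo_tool(
  commands=[
    [2,-1.3,0,0,8.5],
    [3.2,-2,0,0,8.5],
    [3.2,-2,0,0,8.5],
    [3.2,-2,0,0,8.5],
    [2.6,-1.7,0,0,8.5],
    [1.2,-1,0,0,8.5],
    [0,0,0,10.5,8.5],
    [0,0,0,10.5,8.5],
    [0,0,0,10.5,8.5],
    [0,0,0,10.5,8.5],
    [0,0,0,0,8.5],
    [0,0,0,0,8.5],
  ],
)

```text
time: 25.38
position: [556.0, 23.3, -5.7]
tool_rot: [0.0, 0.978, -0.208, 0.0]
ft_force: [-0.4, -0.3, 0.9]
finger_gap: 1.001
```

Run:
```python
from rig import manip
import numpy as np
s=manip.state();p=s['position'];q=s['tool_rot'];a=2*np.arctan2(q[2],q[1]);print(p,np.degrees(a),s['qpos'][6])
for B in ((699,-34),(702,-34)):
    d=np.array(B)-p[:2];print(d@[np.cos(a),np.sin(a)],d@[np.sin(a),-np.cos(a)])
```

```text
[556.00123871  23.33048703  -5.69683522] -23.96010195433227 -1.2264508187894052
153.95827240670218 -5.6816223172933435
156.69975781102954 -6.899923502493505
```

Request:
servo_tool(
  commands=[
    [1,-0.6,0,0,8.5],
    [1,0,0,0,8.5],
    [0.8,0,0,0,8.5],
    [0.4,0,0,0,8.5],
    [0.2,0,0,0,8.5],
    [0.2,0,0,0,8.5],
    [0.2,0,0,0,8.5],
  ],
)

```text
time: 26.25
position: [593.0, 13.5, -5.7]
tool_rot: [-0.0, 0.978, -0.209, -0.0]
ft_force: [-0.4, -0.1, 0.3]
finger_gap: 0.993
```

Request:
servo_tool(
  commands=[
    [0.2,0,0,0,8.5],
    [0.2,0,0,0,8.5],
    [0.1,0,0,0,8.5],
  ],
)

```text
time: 26.62
position: [596.6, 11.8, -5.9]
tool_rot: [-0.0, 0.978, -0.209, -0.001]
ft_force: [-3.1, 1.6, 0.9]
finger_gap: 0.995
```

Request:
servo_tool(
  commands=[
    [0.1,0,0,0,8.5],
    [0.1,0,0,0,8.5],
  ],
)

```text
time: 26.88
position: [596.8, 11.7, -6.1]
tool_rot: [-0.001, 0.978, -0.209, -0.003]
ft_force: [-6.7, 3.0, 5.3]
finger_gap: 0.999
```

Request:
servo_tool(
  commands=[
    [0.1,0,0,0,8.5],
    [0.1,0,0,0,8.5],
  ],
)

```text
time: 27.12
position: [596.9, 11.7, -6.3]
tool_rot: [-0.001, 0.978, -0.209, -0.005]
ft_force: [-9.4, 4.2, 6.6]
finger_gap: 0.997
```

It stalled at once. The two push directions intersect consistently with a contact distance of about 115 mm, putting the bat's centre near (701,−35), which is the stop's origin. I'll back off, look, then test the other rail directly too.

Request:
servo_tool(
  commands=[
    [-0.5,0,0,0,8.5],
    [-1,0,0,0,8.5],
    [-2,0,0,0,8.5],
    [-3,0,0,0,8.5],
    [-3,0,0,0,8.5],
    [-2,0,0,0,8.5],
    [0,0,0,0,8.5],
  ],
)

```text
time: 28.0
position: [495.6, 57.3, -5.5]
tool_rot: [-0.0, 0.978, -0.208, -0.0]
ft_force: [0.8, -1.0, 0.0]
finger_gap: 0.996
```

Run:
```python
from fitocc import *
im=snap('side','s12');it=snap('top','t12')
s=manip.state();print(s['position'])
r=(300,170,440,290)
A=cv2.resize(im[r[1]:r[3],r[0]:r[2],::-1],None,fx=2.8,fy=2.8,interpolation=cv2.INTER_CUBIC)
r=(260,90,395,210)
B=cv2.resize(it[r[1]:r[3],r[0]:r[2],::-1],None,fx=2.9,fy=2.8,interpolation=cv2.INTER_CUBIC)
cv2.imwrite('pics/m12.png',np.hstack([A,B])[:,:800])
a=cv2.imread('pics/t11.png').astype(np.float32)[:,:,1];b=cv2.imread('pics/t12.png').astype(np.float32)[:,:,1]
print('bat/cup shift px',cv2.phaseCorrelate(a[105:180,300:380].copy(),b[105:180,300:380].copy()))
```

```text
[497.92594396  56.13534199  -5.32040763]
bat/cup shift px ((0.05821206032803161, 0.5316644662386238), 0.9835501829783122)
```

View pics/m12.png

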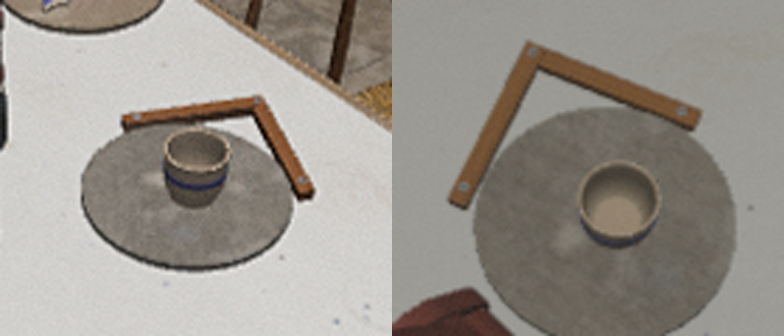

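Side view and top view both show rim against each rail; now a direct check push squarely toward the left rail (stop's +x), going round behind the bat.

Request:
servo_tool(
  commands=[
    [1.1,3.4,0,0,8.5],
    [1.1,3.4,0,0,8.5],
    [1.1,3.4,0,0,8.5],
    [1.1,3.4,0,0,8.5],
    [1.1,3.4,0,0,8.5],
    [0,0,0,-10,8.5],
    [0,0,0,-10,8.5],
    [0,0,0,-10,8.5],
    [0,0,0,-10,8.5],
    [0,0,0,-10,8.5],
    [0,0,0,-10,8.5],
    [0,0,0,-10,8.5],
  ],
)

```text
time: 29.6
position: [478.5, -122.8, -5.6]
tool_rot: [0.001, 0.92, 0.392, 0.001]
ft_force: [0.1, -0.2, 0.0]
finger_gap: 0.995
```

Request:
servo_tool(
  commands=[
    [0,0,0,-10,8.5],
    [0,0,0,-10,8.5],
    [0,4,0,0,8.5],
    [0,4,0,0,8.5],
    [0,4,0,0,8.5],
    [0,4,0,0,8.5],
    [0,0.5,0,0,8.5],
    [0,0,0,0,8.5],
  ],
)

```text
time: 30.6
position: [627.4, -189.3, -6.1]
tool_rot: [0.0, 0.839, 0.543, -0.0]
ft_force: [-0.9, 0.7, -0.5]
finger_gap: 0.995
```

Run:
```python
from rig import manip
import numpy as np
s=manip.state();p=s['position'];q=s['tool_rot'];a=2*np.arctan2(q[2],q[1]);print(p,np.degrees(a),s['qpos'][6])
d=np.array((701,-35))-p[:2];print(d@[np.cos(a),np.sin(a)],d@[np.sin(a),-np.cos(a)])
```

```text
[ 627.42616523 -189.3060135    -6.10839091] 65.83567653189549 0.12776651887881663
170.90279524151018 3.961002832405701
```

Request:
servo_tool(
  commands=[
    [1,0.4,0,0,8.5],
    [1.2,0,0,0,8.5],
    [1.2,0,0,0,8.5],
    [0.8,0,0,0,8.5],
    [0.4,0,0,0,8.5],
    [0.3,0,0,0,8.5],
    [0.2,0,0,0,8.5],
    [0.2,0,0,0,8.5],
  ],
)

```text
time: 31.6
position: [652.9, -142.0, -5.7]
tool_rot: [0.0, 0.839, 0.544, -0.0]
ft_force: [0.6, 0.5, 0.1]
finger_gap: 0.995
```

Request:
servo_tool(
  commands=[
    [0.2,0,0,0,8.5],
    [0.2,0,0,0,8.5],
  ],
)

```text
time: 31.85
position: [654.2, -138.7, -5.7]
tool_rot: [0.0, 0.839, 0.544, -0.001]
ft_force: [-0.3, -2.2, 1.0]
finger_gap: 0.998
```

Request:
servo_tool(
  commands=[
    [0.1,0,0,0,8.5],
    [0.1,0,0,0,8.5],
  ],
)

```text
time: 32.1
position: [654.7, -137.2, -5.7]
tool_rot: [0.0, 0.839, 0.544, -0.001]
ft_force: [-3.2, -2.1, 1.3]
finger_gap: 0.998
```

Request:
servo_tool(
  commands=[
    [0.1,0,0,0,8.5],
    [0,0,0,0,8.5],
  ],
)

```text
time: 32.35
position: [654.8, -137.1, -5.7]
tool_rot: [0.0, 0.839, 0.543, -0.001]
ft_force: [-2.5, -3.9, 0.4]
finger_gap: 1.001
```

Request:
servo_tool(
  commands=[
    [0.1,0,0,0,8.5],
    [0.1,0,0,0,8.5],
  ],
)

```text
time: 32.6
position: [654.8, -137.0, -5.7]
tool_rot: [0.001, 0.84, 0.543, -0.003]
ft_force: [-4.4, -5.2, 1.8]
finger_gap: 0.995
```

Request:
servo_tool(
  commands=[
    [-0.3,0,0,0,8.5],
    [-0.5,0,0,0,8.5],
    [-1,0,0,0,8.5],
    [-2,0,0,0,8.5],
    [-2,0,0,0,8.5],
    [0,-3,0,0,8.5],
    [0,-4,0,0,8.5],
    [0,-4,0,0,8.5],
    [0,-4,0,0,8.5],
    [0,0,-4,0,8.5],
    [0,0,-4,0,8.5],
    [0,0,0,0,8.5],
  ],
)

```text
time: 34.1
position: [497.8, -127.3, 77.3]
tool_rot: [0.003, 0.84, 0.543, 0.002]
ft_force: [-0.3, 0.3, -0.5]
finger_gap: 1.0
```

Run:
```python
from fitocc import *
im=snap('side','s13');it=snap('top','t13')
for q in ['timer','fish','cup']:
  for c in ('top','side'):
    for r in finder.look_for(c,q)[:1]: print(q,c,np.round(r['centre']),round(r['score'],2))
for f in ('t0','t13'): fo(f,480,[599,-67] if f=='t0' else [701,-34])
r=(300,170,440,290)
A=cv2.resize(im[r[1]:r[3],r[0]:r[2],::-1],None,fx=2.8,fy=2.8,interpolation=cv2.INTER_CUBIC)
r=(260,90,395,210)
B=cv2.resize(it[r[1]:r[3],r[0]:r[2],::-1],None,fx=2.9,fy=2.8,interpolation=cv2.INTER_CUBIC)
cv2.imwrite('pics/m13.png',np.hstack([A,B])[:,:800])
```

```text
timer top [ 460. -376.   24.] 0.85
timer side [ 456. -393.   22.] 0.93
fish top [545. 374.   6.] 0.61
cup top [708. -42.  40.] 0.86
cup side [696. -50.  52.] 0.67
t0 [598.4 -65.9] 0.0181 in stop [-71.1  81.8]
t13 [702.5 -33.6] 0.0547 in stop [ 0.4 -0.4]
```

View pics/m13.png

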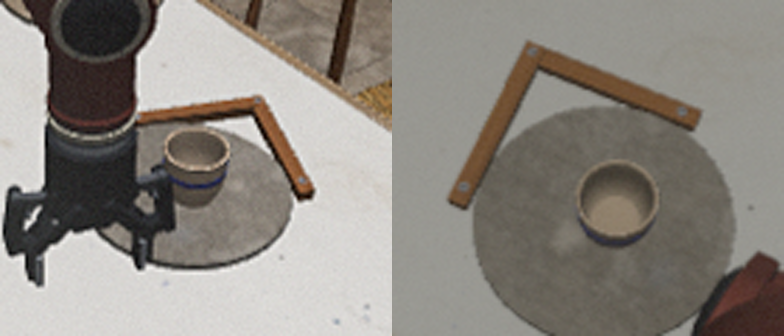

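Run:
```python
from fitocc import *
for f in ('t11','t12','t13'):
    fo(f,185,[701,-34])
A=[cv2.resize(cv2.imread(f'pics/{f}.png')[110:150,290:370],None,fx=7,fy=7,interpolation=cv2.INTER_CUBIC) for f in ('t12','t13')]
cv2.imwrite('pics/cmp.png',np.vstack(A))
```

```text
t11 [694.6 -33.1] 0.0356 in stop [-2.3  7. ]
t12 [693.6 -33.1] 0.0676 in stop [-2.7  7.8]
t13 [694.8 -31.8] 0.047 in stop [-1.1  7.3]
```

View pics/cmp.png

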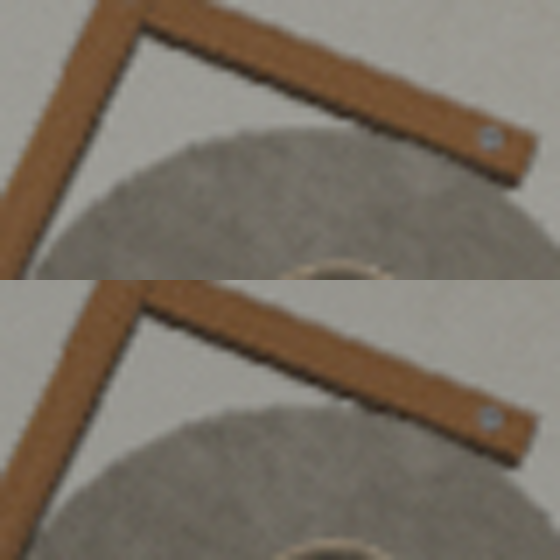

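Bat moved by no more than 1.6 mm between the check pushes, and in the crop it covers the inner face of the right-hand rail at the contact. The cup stands upright and the bystanders haven't moved. Handing in.

```bash
python3 -c "
from rig import manip
s=manip.state();print(s['time'],s['position'],s['ft_force']);print(manip.finish_job())"
```

```text
34.5 [ 495.49470967 -125.11604454   73.42340408] [-0.21995634 -0.08632872 -0.10448631]
the job is handed in; nothing more can be done
None
```

I pushed the bat about 108 mm into the corner stop with both open fingers behind its rim. I then pressed it squarely against each rail, drew back and handed the job in at 34.5 s.

**First tries:** The first two pushes passed over the bat without touching it, because the open fingertips sit about 8 mm behind the TCP. The first one came close to the cup before I drew back, with no force felt and the cup unmoved. I then found the table by touch and lowered the tool.

**Last checks:**
- **Seating:** Pushes from three directions each stalled, at 7 to 12 N, with the bat's centre 113 to 115 mm ahead of the tool. That puts the bat within about 1–2 mm of home. The last full top-view fit gave (0.4, −0.4) mm in the stop frame.
- **Cup and bystanders:** In the last pictures the cup stands upright near the bat's middle. The timer and fish read within about 4 mm of their first positions, about what the finder can resolve.

**Checks that disagreed or failed:**
- Fits using only the upper part of the top view put the bat up to 7 mm off in y. I took this as bias from the rails' dark inner faces, because the push stalls and the enlarged crop show contact.
- The finder missed the fish in the last side picture.

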